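Close a batch of capsules: press the cap plate home on the hand filler and hold it

TASK

Close the batch of capsules: take the cap plate (the white plate with the red capsule caps and the black handle), keep it level, fit it over the two guide pins of the capsule filler, and press it down against the springs until it sits firmly on the blue end rails at both ends, without crushing it. Keep pressing it down: finish while you are still holding it against the rails. Leave the tamper, the mortar, the jar and the spatula where they are.

Things in the scene. Friction and masses are not known exactly. Their poses are not given: they have to be found in the camera images.
- filler: the hand capsule filler, fixed to the desk, 176 x 100 mm: an aluminium floor plate with a blue rail across each end and, between the rails, a white sprung plate with 24 yellow capsule bodies. Origin: centre of its underside, on the desk; x along its 176 mm length, y across, z up. The filler looks the same turned by half a turn.
- stops: the two blue end rails of the filler, one piece with it (same origin and axes as the filler): each 22 mm (x) by 100 mm (y), centred at x = -77 and +77 mm, flat top 22 mm above the desk. They are the hard stop. From the middle of each (x = -77 and +77 mm, y = 0) rises a steel guide pin of 8 mm diameter, straight up to 50 mm above the desk, then tapering to a 2 mm wide tip at 62 mm.
- body_plate_top (a point): centre of the top of the sprung white plate (128 x 96 x 12 mm) between the rails: 32 mm above the desk when up, 22 mm (level with the rails) when the cap plate sits on the rails.
- body_plate (a joint): how far the sprung plate is pressed down, in m: 0 up, 0.010 when the cap plate sits on the rails (it could go to 0.012). Four springs push it up with about 5.5 N at 0, rising evenly (0.8 N per mm) to about 13.5 N at 0.010; the weight of the cap plate (up to 3.5 N) does not press it down. A steady total downward push of 20 to 40 N on the cap plate seats it firmly on the rails; above about 100 N it is crushed.
- cap_plate: the loose cap plate, 175 to 350 g, lying flat on the desk: white, 176 x 100 x 14 mm, 24 red capsule caps showing as domes up to 4 mm high on its top, a 12 mm through hole for a guide pin at x = -77 and at x = +77 mm (y = 0). Origin: centre of its flat underside; x along its length, z up. It fits either way round (half a turn makes no difference). Its underside lies 32 mm above the desk when it rests on the raised sprung plate and 22 mm when pressed onto the rails.
- cap_plate_handle (a point): the middle of the grip bar of the cap plate's black handle, 44 mm above the plate's underside. The bar runs along the plate's x: 84 mm long, 16 mm wide (y), 24 mm tall, from 32 to 56 mm above the underside; two posts under its ends (x = -34 and +34 mm) carry it, so 18 mm of free height lie between the bar and the plate.
- tamper: bystander: the tamper, an aluminium plate 110 x 92 mm standing 18 mm high on its 24 steel pins, with a round dark wooden knob (53 mm high in all). Origin: centre of its underside. It and the cap plate may lie on either side of the filler. Leave it alone.
- mortar: bystander: white mortar with a dark rim, 136 mm wide, 78 mm high, its white pestle leaning in it and reaching to 115 mm high. Origin: centre of its underside. Leave it alone.
- ointment_jar: bystander: small white ointment jar, 48 mm wide, 36 mm high. Origin: centre of its underside. Leave it alone.
- spatula: bystander: thin steel laboratory spatula, 194 mm long, 6 mm high, lying on the desk. Origin: about its middle. Leave it alone.
Things that resemble listed ones, but are neither listed nor needed, are in the scene too. What is shaped like the cap_plate but brown is not meant. Leave any turquoise look-alike of the filler alone.

How it is judged:
On the way, in this order (a step that is already met when the one before it is completed fails the run):
1. the cap plate is fitted over both guide pins, level (horizontal distance between cap_plate and filler below 0.006 m and z of cap_plate in the frame of filler below 0.05 m and angle between the x axis of cap_plate and the x axis of filler, either way round below 0.1 rad), for 0.1 s.
2. the cap plate is pressed down onto both end rails (value of joint body_plate above 0.0085 m and z of cap_plate in the frame of filler below 0.0235 m and contact force between cap_plate and stops above 1 N), for 0.3 s.
At the end, for the whole second after the job is handed in: The robot still presses the cap plate (over 5 N); it is over the pins (within 5 mm and 0.06 rad), level within 0.02 rad, at rest, its underside within 1.5 mm of the rail tops and pressing on them with over 1 N, the sprung plate down at least 8.5 mm (all of step 2 and horizontal distance between cap_plate and filler below 0.005 m and angle between the x axis of cap_plate and the x axis of filler, either way round below 0.06 rad and angle between cap_plate's own z axis and vertical below 0.02 rad and contact force between any of the fingers, the arm and cap_plate above 5 N and linear speed of cap_plate below 0.01 m/s); the arm keeps its last pose, push and grip.
It fails at once if the cap plate is tipped by more than 0.35 rad (the caps would fall out) (angle between cap_plate's own z axis and vertical above 0.35 rad).
It fails at once if the cap plate is crushed against the rails with more than 90 N (contact force between cap_plate and stops above 90 N).
It fails at once if the tamper, the mortar, the jar or the spatula is moved by more than 30 mm (distance of any of tamper, mortar, ointment_jar, spatula from where it was at the start of the episode above 0.03 m).
It also fails if it takes over 42 s, if anything falls off the work surface, if the arm or the gripper's body presses on something with over 40 N, if the wrist force passes 120 N, or if a joint passes its speed limit or range.

ROBOT

A 6-joint arm with a two-finger parallel gripper is mounted at the origin on the work surface. World frame = base frame: x ahead of the robot, y to its left, z up, the work surface at z = 0. Lengths are in m, angles in rad, forces in N, time in s.
With the tool pointing down it reaches from about 0.3 to 0.775 m from the base axis. Payload 14.6 kg.
Tool frame: the origin (TCP) lies midway between the tips of the shut fingers; the grasp point (between the pads) lies 19 mm behind it; z points along the fingers, y is the line along which they close (so a half turn about z gives the same grasp; the last joint's range is limited). The gripper opens to 85 mm and grips with 20 to 120 N. Pads are 22 mm wide; open, the fingers measure 114 mm over their backs; the gripper's body (76 mm by 85 mm) begins 54 mm behind the grasp point. The pads swing forward as they close: fully open they stand 13 mm farther back than shut.
Start: joints at [-1.295, 0.3, 1.521, -0, 1.321, -0.067], TCP at [0.185, -0.518, 0.231] pointing down, gripper open.
Joint ranges: [-3.03, 3.03], [-0.79, 2.21], [0.23, 2.52], [-1.04, 4.18], [0, 3.07], [-2.55, 2.55]. Speed limits (rad/s): [2.22, 2.22, 2.57, 3.14, 3.14, 3.14].

INTERFACE

Orientations are given as a rotation vector (axis times angle).
In Python, from workcell import * gives the robot as it stands.
- The arm moves only by the tool drive_tool, never from a script. Its argument "rows" is a list of rows, each a list of 3 entries, a list of its own where there are three numbers: the shift along the tool's x, y, z in cm, then the turn about the tool's z in rad, then the opening, from 0 (shut) to 1 (fully open). A call has 1 to 5 rows; each row shifts and turns the commanded pose from where the row before left it, along the tool's axes as they then stand; what a row does not reach is not made up. A row lasts 1/10 s, in which the tool goes at most 50 mm and 8.59 degrees, less where a joint would pass 70% of its speed; a pose out of reach is approached as far as the arm can. A call is refused whole if a number of a shift passes 5 or a number of a turn 0.15, either way. A call with a gripper value outside its range is refused whole. The fingers move at their own pace and stop on an object; the grip force is fixed at half the most. Time passes only in rows, so rows that do not move let the fingers close. It gives the time, the measured TCP pose, the force, the opening and the grip force at its end, in the units of the state.
- state(): the state, without advancing time (a new reading comes with each control period).
- capture(name): name is "scene" or "side" or "wrist"; returns (picture, depth): 384x512x3 uint8, red, green, blue; 384x512 float32, m along the optical axis (not along the pixel's ray), 0 where there is no reading.
- calibration(name): a dict with "K" (3x3 intrinsics, pixels), "world_to_cam" (4x4, takes a point from world to camera coordinates). Camera axes: x right, y up, looking along -z (the intrinsics and any distortion apply to the point x, -y, -z); pixel columns grow to the right and rows downward; lengths in m; the calibration is good to about 2 mm. A picture is of the moment at which its call begins: read the wrist's pose just before it. calibration takes no time and is no camera call; for the wrist camera it gives the pose at the moment of the call.
- job_done(): hands the job in; it is judged then, once.
Trained networks look in the newest picture that a camera, given by its name, has taken for a name from the list of things; names that differ only in an ending like _2 or _b are one class to them, and where a whole thing is asked for, a point or a joint stands for the part that bears it (a point fixed in the world has none). Each returns a list of dicts, best first, with "conf" (0 to 1); they miss things now and then, are a little off and sometimes report something else, mostly with a low value. They report only what shows in the picture. A call takes as long as a camera call. They do not tell look-alikes from the thing itself.
- look_for(camera, query): "xy" ([column, row] in pixels, amid what is visible of it).
- regions_of(camera, query): "pixels" (384x512 bool, what is visible of it) and "xy" ([column, row] in pixels, amid what is visible of it).
The state is a dict: "time": time; "joints": joint angles; "joint_velocities": joint speeds; "tau": joint torques, N m; "position": TCP position; "eef_rot": TCP orientation; "contact_force": force on the tool from outside, world axes, zero at the start; "moment": the same for the moment, N m; "gripper_width": finger opening in m; "grasp_force": force on a finger pad.
Only numpy, scipy, OpenCV 4.12 (cv2) and the standard library are available. Lean on these libraries where they do the work, as an engineer would, in place of code of your own. Each camera call takes 0.05 s, during which the arm holds its last target. There are 200 camera calls.

## Working session

There is one attempt and no reset: what is moved stays moved. The work goes in short steps, Python scripts to look and compute and a tool call to move; the robot and the scene stay as the last step left them, time stands still between calls to the robot, and variables do not carry over. Pictures are saved under pics/ and viewed, at most 10 in all, crops included, and the job is handed in when it is done.

Besides the shell and the picture viewer there is one more tool, called after "Request:" by a JSON object that holds its "api" and its "payload". drive_tool: Moves the arm, as the interface text tells. Its arguments: {"type":"object","properties":{"rows":{"type":"array","items":{"type":"array"}}},"required":["rows"]}

```bash
ls; mkdir -p pics
cat > h.py <<'E'
from workcell import *
import numpy as np, cv2
from scipy.spatial.transform import Rotation as R
def save(n,im): cv2.imwrite('pics/'+n,cv2.cvtColor(im,cv2.COLOR_RGB2BGR))
def cloud(cam,d,c=None):
    c=c or calibration(cam); K=np.array(c['K']); T=np.linalg.inv(np.array(c['world_to_cam']))
    v,u=np.mgrid[:384,:512]
    x=(u-K[0,2])/K[0,0]*d; y=(v-K[1,2])/K[1,1]*d
    P=np.stack([x,-y,-d],-1)
    return P@T[:3,:3].T+T[:3,3]
E
python3 - <<'E'
from h import *
out=[]
for c in('scene','side'):
    im,d=capture(c); np.savez(c+'.npz',im=im,d=d,P=cloud(c,d)); P=cloud(c,d); out.append(im)
    print(c,{k:np.round(v,3).tolist() for k,v in calibration(c).items()})
    for q in('filler','cap_plate','tamper','mortar','ointment_jar','spatula','cap_plate_handle'):
        for r in look_for(c,q)[:4]:
            x,y=np.round(r['xy']).astype(int); print(q,round(r['conf'],2),x,y,np.round(P[y,x],3))
save('a.png',cv2.resize(np.vstack(out),(800,1200))[:600]); save('b.png',cv2.resize(out[1],(800,600)))
s=state();print(s['position'],s['eef_rot'],s['contact_force'],s['time'])
E
```

```text
pics
scene {'K': [[490.327, 0.0, 252.877], [0.0, 490.327, 192.01], [0.0, 0.0, 1.0]], 'world_to_cam': [[0.792, 0.61, 0.016, -0.453], [-0.373, 0.463, 0.804, 0.086], [0.483, -0.643, 0.595, -1.716], [0.0, 0.0, 0.0, 1.0]]}
filler 0.97 328 156 [0.544 0.471 0.033]
filler 0.95 247 233 [ 0.572 -0.028  0.029]
cap_plate 0.94 163 270 [ 0.478 -0.271  0.013]
cap_plate 0.8 110 234 [ 0.252 -0.263  0.01 ]
cap_plate 0.69 228 168 [0.299 0.212 0.013]
tamper 0.8 277 187 [0.499 0.224 0.016]
mortar 0.79 352 190 [0.725 0.305 0.061]
ointment_jar 0.63 326 253 [0.793 0.038 0.032]
spatula 0.85 235 316 [ 0.717 -0.261 -0.001]
cap_plate_handle 0.94 161 270 [ 0.474 -0.274  0.014]
cap_plate_handle 0.94 107 232 [ 0.237 -0.262  0.01 ]
cap_plate_handle 0.87 227 168 [0.293 0.214 0.009]
side {'K': [[431.723, 0.0, 259.475], [0.0, 431.723, 191.068], [0.0, 0.0, 1.0]], 'world_to_cam': [[-0.892, -0.453, 0.008, 0.509], [0.275, -0.527, 0.804, -0.136], [-0.36, 0.719, 0.594, -1.058], [0.0, 0.0, 0.0, 1.0]]}
filler 0.94 261 185 [0.545 0.042 0.032]
filler 0.94 178 310 [0.499 0.501 0.033]
cap_plate 0.91 324 269 [0.283 0.246 0.015]
cap_plate 0.7 322 147 [ 0.476 -0.266  0.012]
cap_plate 0.51 381 162 [ 0.282 -0.264  0.013]
tamper 0.71 245 238 [0.488 0.241 0.019]
mortar 0.73 142 217 [0.727 0.327 0.057]
ointment_jar 0.77 185 170 [0.775 0.079 0.033]
spatula 0.5 284 135 [ 0.624 -0.29   0.007]
cap_plate_handle 0.6 320 270 [0.29  0.253 0.016]
cap_plate_handle 0.59 326 149 [ 0.46  -0.258  0.013]
cap_plate_handle 0.48 381 161 [ 0.282 -0.262  0.018]
[ 0.18486389 -0.51798672  0.23128921] [ 3.09554961e+00  5.35861070e-01 -1.17383811e-05] [-0.5225815  -1.51895303 -0.04916607] 0.8
```

View pics/a.png

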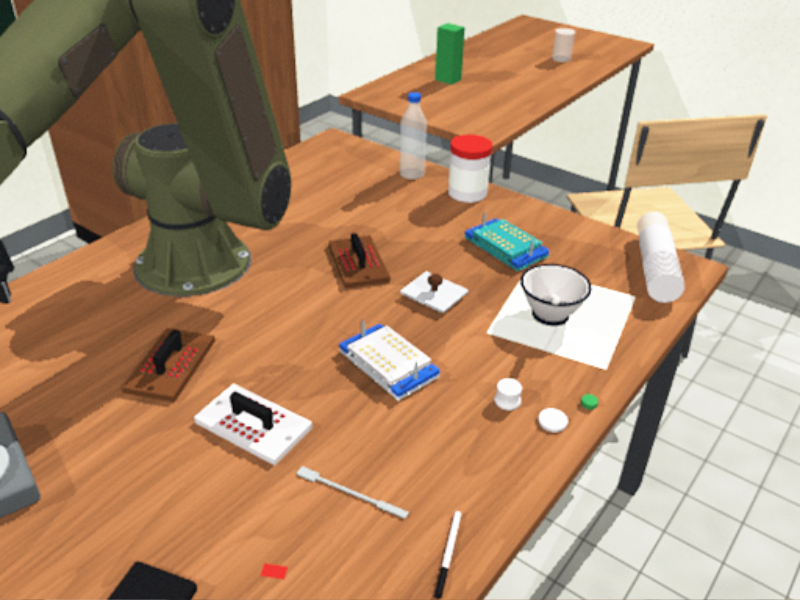

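View pics/b.png

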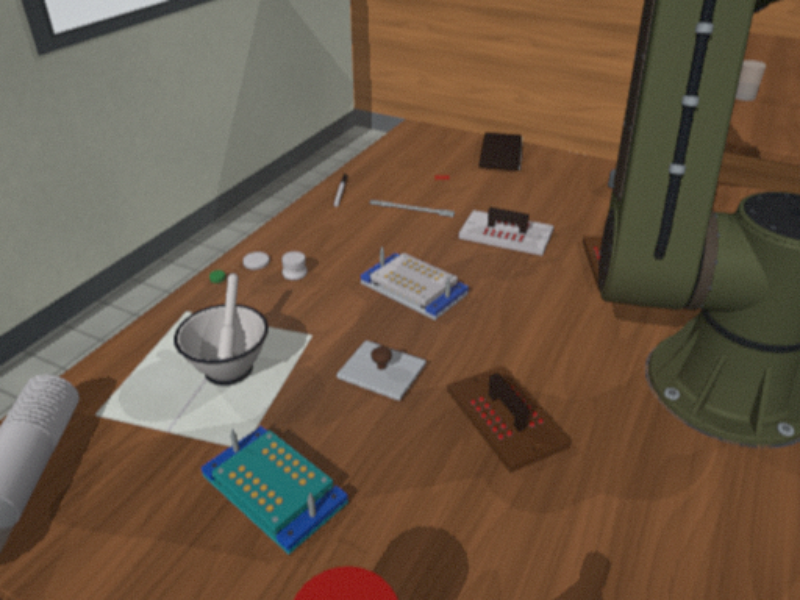

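In the scene picture (512x384 px) there are three cap-plate shapes: white at (163,270), brown at (110,234) and brown at (228,168). The white one fits the description. There are two fillers: white and blue at (247,233), and turquoise at (328,156). The first is the right one. Next I confirm this in a crop and measure from both views.

Run:
```python
from h import *
dat={c:np.load(c+'.npz') for c in('scene','side')}
im=dat['scene']['im']; save('c.png',cv2.resize(im[205:305,110:290],(792,440),interpolation=cv2.INTER_CUBIC))
for q,c0 in(('cap_plate',(.478,-.27)),('filler',(.55,0.0))):
    for c in dat:
        P=dat[c]['P']; 
        I=dat[c]['im'].astype(int)
        near=(np.hypot(P[...,0]-c0[0],P[...,1]-c0[1])<.16)&(dat[c]['d']>0)
        for nm,lo,hi in (('z>6',.007,.2),('z10-20',.009,.02),('z26-38',.027,.036),('z48+',.045,.1)):
            m=near&(P[...,2]>lo)&(P[...,2]<hi)
            n,l,st,_=cv2.connectedComponentsWithStats(m.astype(np.uint8))
            if n<2: continue
            k=1+np.argmax(st[1:,4]); p=P[l==k]
            r=cv2.minAreaRect(p[:,:2].astype(np.float32)*1000)
            print(q,c,nm,len(p),np.round(r[0],1),np.round(r[1],1),round(r[2],1),'mean',np.round(p.mean(0)*1000,1),'zmed',np.round(np.percentile(p[:,2],[50,95])*1000,1))
```

```text
cap_plate scene z>6 1882 [ 469.7 -270.6] [181.9 106.2] 5.9 mean [ 479.5 -276.5   18.1] zmed [13.3 53.5]
cap_plate scene z10-20 1484 [ 470.2 -269.7] [179.7 105.9] 4.7 mean [ 479.6 -276.6   13. ] zmed [12.9 16.4]
cap_plate scene z26-38 14 [ 507.7 -271.5] [15.7 10.9] 46.5 mean [ 508.5 -270.    31.2] zmed [31.3 34.6]
cap_plate scene z48+ 191 [ 471.4 -270.6] [86.  20.1] 5.1 mean [ 475.3 -272.6   52.8] zmed [53.5 57.7]
cap_plate side z>6 1073 [ 471.  -265.9] [177.8 109.7] 5.6 mean [ 466.6 -257.    20.9] zmed [14.7 54.6]
cap_plate side z10-20 784 [ 471.1 -267. ] [177.8 107.7] 5.6 mean [ 466.2 -256.7   14. ] zmed [14.  17.4]
cap_plate side z26-38 14 [ 497.1 -259.9] [26.   7.2] 17.6 mean [ 500.  -258.8   32.3] zmed [32.6 35.2]
cap_plate side z48+ 128 [ 470.3 -265.7] [84.  22.4] 7.7 mean [ 469.7 -263.2   52.9] zmed [53.8 57.7]
filler scene z>6 1620 [555.1  -3.8] [103.9 180.3] 77.7 mean [565.1 -12.4  26.1] zmed [29.  33.8]
filler scene z10-20 134 [626.2 -18.5] [102.5  34.7] 77.5 mean [632.9 -25.2  15.7] zmed [16.9 19.8]
filler scene z26-38 952 [554.7  -3.6] [ 99.2 133.4] 77.1 mean [556.2  -5.2  30.7] zmed [30.7 33.8]
filler scene z48+ 10 [479.7  13.5] [3.1 8.5] 39.6 mean [479.9  13.3  52.7] zmed [52.6 58.3]
filler side z>6 1602 [555.1   1.9] [104.2 179.6] 78.1 mean [546.3  13.5  26.5] zmed [30.3 34.6]
filler side z10-20 233 [541.2  41. ] [199.6  90.1] 17.8 mean [537.   36.2  13. ] zmed [11.8 19.1]
filler side z26-38 896 [ 5.546e+02 -2.000e-01] [101.3 130.1] 76.6 mean [553.4   5.   31.8] zmed [32.  34.3]
filler side z48+ 13 [480.1  19. ] [5.6 7.5] 29.1 mean [479.2  19.1  54.7] zmed [53.7 60.8]
```

View pics/c.png

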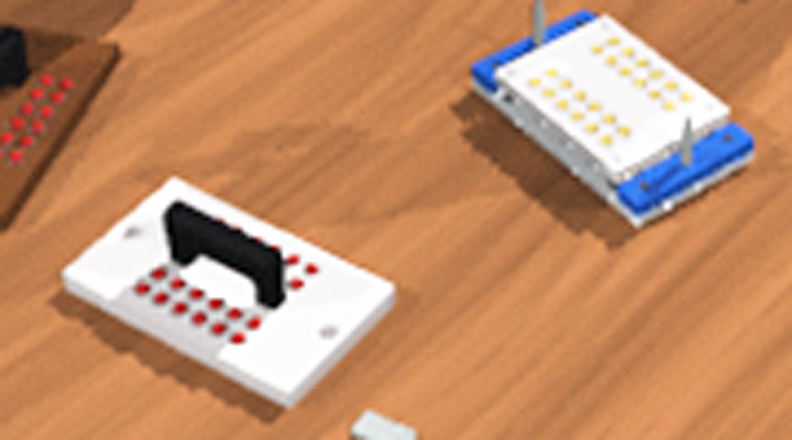

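The crop confirms it. The white plate with red caps and black handle is at crop (230,290), and the white filler with blue rails and steel pins is at crop (615,110). The brown look-alike is cut off on the left.

Plate is at about (0.4705,-0.268) with yaw 5.6°, and the filler at about (0.555,-0.001) with yaw -12.5°.

```bash
cat >> h.py <<'E'
def plan(xyz,yaw):
    """shift (cm, tool axes) and turn to bring TCP to xyz with tool y along plate y (yaw of plate x, deg)"""
    s=state(); M=R.from_rotvec(s['eef_rot']).as_matrix(); p=np.array(s['position'])
    tx=np.degrees(np.arctan2(M[1,0],M[0,0]))
    dw=(yaw-tx+90)%180-90          # world yaw change
    print('t',s['time'],'pos',np.round(p*1000,1),'tilt',np.round(np.degrees(np.arccos(-M[2,2])),2),'tool x yaw',round(tx,2),'j6',round(s['joints'][5],2),'shift cm',np.round(M.T@(np.array(xyz)-p)*100,2),'turn',round(-np.radians(dw),3),'F',np.round(s['contact_force'],1),'w',round(s['gripper_width'],4),'gf',round(s['grasp_force'],1))
    return M
E
python3 -c "
from h import *
print(plan((.4705,-.268,.15),5.6)); print(calibration('wrist')['world_to_cam'],calibration('wrist')['K'])"
```

```text
t 0.8 pos [ 184.9 -518.   231.3] tilt 0.0 tool x yaw 19.64 j6 -0.07 shift cm [ 35.3  -13.94   8.13] turn 0.245 F [-0.5 -1.5 -0. ] w 0.0854 gf 0.0
[[ 9.41811658e-01  3.36141043e-01 -6.55080678e-06]
 [ 3.36141043e-01 -9.41811658e-01 -5.96873880e-06]
 [-8.17596428e-06  3.41943276e-06 -1.00000000e+00]]
[[ 0.33609859 -0.94182627 -0.0010121  -0.54889695]
 [ 0.88978413  0.31787882 -0.32747101  0.04201516]
 [ 0.30874252  0.10916199  0.94486069 -0.38072454]
 [ 0.          0.          0.          1.        ]] [[341.96354225   0.         255.5443665 ]
 [  0.         341.96354225 188.3793699 ]
 [  0.           0.           1.        ]]
```

Request:
{"api": "drive_tool", "payload": {"rows": [[[3.5,-1.4,0.8],0,1],[[3.5,-1.4,0.8],0,1],[[3.5,-1.4,0.8],0,1],[[3.5,-1.4,0.8],0,1],[[3.5,-1.4,0.8],0,1]]}}

```text
time: 1.3
position: [0.3271, -0.3921, 0.1911]
eef_rot: [3.095, 0.535, 0.0]
contact_force: [0.7, -0.2, -0.4]
gripper_width: 0.0853
grasp_force: 0.0
```

Request:
{"api": "drive_tool", "payload": {"rows": [[[3.5,-1.4,0.8],0,1],[[3.5,-1.4,0.8],0,1],[[3.5,-1.4,0.8],0,1],[[3.5,-1.4,0.8],0,1],[[3.5,-1.4,0.8],0,1]]}}

```text
time: 1.8
position: [0.4685, -0.2673, 0.1511]
eef_rot: [3.095, 0.536, 0.0]
contact_force: [0.5, 0.2, 0.7]
gripper_width: 0.0849
grasp_force: 0.0
```

Request:
{"api": "drive_tool", "payload": {"rows": [[[0,0,0],0.12,1],[[0,0,0],0.12,1],[[0,0,0],0,1]]}}

```text
time: 2.1
position: [0.4676, -0.2683, 0.1512]
eef_rot: [-3.137, -0.159, 0.0]
contact_force: [-0.1, 0.3, 0.2]
gripper_width: 0.0856
grasp_force: 0.0
```

Run:
```python
from h import *
M=plan((.4705,-.268,.025),5.6)
c=calibration('wrist'); im,d=capture('wrist'); P=cloud('wrist',d,c)
np.savez('w1.npz',im=im,d=d,P=P)
near=(np.hypot(P[...,0]-.47,P[...,1]+.268)<.13)&(d>0)
for lo,hi in((.009,.02),(.048,.062)):
    m=near&(P[...,2]>lo)&(P[...,2]<hi); n,l,st,_=cv2.connectedComponentsWithStats(m.astype(np.uint8)); k=1+np.argmax(st[1:,4]); p=P[l==k]
    r=cv2.minAreaRect(p[:,:2].astype(np.float32)*1000); print(len(p),np.round(np.array(r[0]),1),np.round(r[1],1),r[2],np.percentile(p[:,2],[50,95]))
save('d.png',im)
```

```text
t 2.1 pos [ 467.6 -268.3  151.2] tilt 0.01 tool x yaw 5.81 j6 0.88 shift cm [ 0.29  0.   12.62] turn 0.004 F [-0.1  0.3  0.2] w 0.0856 gf 0.0
20960 [ 469.1 -267. ] [176.9 100.4] 5.34851598739624 [0.01320069 0.01588866]
2330 [ 470. -267.] [83.8 15.8] 5.233432292938232 [0.05484214 0.05606107]
```

View pics/d.png

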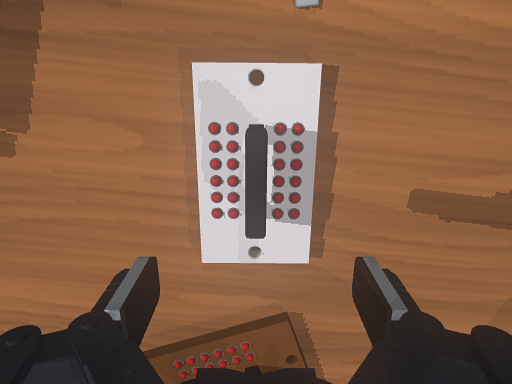

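The wrist view shows the plate at (255,165), with the handle bar along image columns 245-267 and the fingers astride it. I'm lowering and gripping.

Request:
{"api": "drive_tool", "payload": {"rows": [[[0.2,-0.12,3.0],0.009,1],[[0,0,3.0],0,1],[[0,0,3.0],0,1],[[0,0,2.5],0,1],[[0,0,1.1],0,1]]}}

```text
time: 2.65
position: [0.4683, -0.2668, 0.0233]
eef_rot: [-3.136, -0.151, 0.004]
contact_force: [0.3, -0.3, 0.6]
gripper_width: 0.0851
grasp_force: 0.0
```

Request:
{"api": "drive_tool", "payload": {"rows": [[[0,0,0],0,0],[[0,0,0],0,0],[[0,0,0],0,0],[[0,0,0],0,0],[[0,0,0],0,0]]}}

```text
time: 3.15
position: [0.4698, -0.2674, 0.0263]
eef_rot: [3.137, 0.148, 0.002]
contact_force: [2.4, -0.6, 1.0]
gripper_width: 0.0152
grasp_force: 58.7
```

Request:
{"api": "drive_tool", "payload": {"rows": [[[0,0,0],0,0],[[0,0,0],0,0],[[0,0,0],0,0],[[0,0,0],0,0],[[0,0,0],0,0]]}}

```text
time: 3.65
position: [0.4698, -0.2674, 0.0263]
eef_rot: [3.137, 0.147, 0.002]
contact_force: [-0.3, 1.0, 6.8]
gripper_width: 0.0149
grasp_force: 59.8
```

Request:
{"api": "drive_tool", "payload": {"rows": [[[0,0,-1.0],0,0],[[0,0,-2.0],0,0],[[0,0,-2.5],0,0],[[0,0,-2.5],0,0],[[0,0,-2.0],0,0]]}}

```text
time: 4.15
position: [0.4693, -0.2671, 0.1272]
eef_rot: [3.138, 0.147, 0.001]
contact_force: [0.2, 0.1, -2.5]
gripper_width: 0.0152
grasp_force: 58.8
```

Run:
```python
from h import *
M=plan((.5555,-.001,.126),-12.5)
```

```text
t 4.15 pos [ 469.3 -267.1  127.2] tilt 0.05 tool x yaw 5.38 j6 0.89 shift cm [ 11.08 -25.68   0.12] turn 0.312 F [ 0.2  0.1 -2.5] w 0.0152 gf 58.8
```

Request:
{"api": "drive_tool", "payload": {"rows": [[[0.6,-1.3,0],0,0],[[1.1,-2.6,0],0,0],[[1.4,-3.2,0],0,0],[[1.4,-3.2,0],0,0],[[1.4,-3.2,0],0,0]]}}

```text
time: 4.65
position: [0.5152, -0.1249, 0.1245]
eef_rot: [-3.137, -0.147, 0.002]
contact_force: [-0.3, 0.7, -2.9]
gripper_width: 0.0151
grasp_force: 58.9
```

Request:
{"api": "drive_tool", "payload": {"rows": [[[1.4,-3.2,0],0,0],[[1.4,-3.2,0],0,0],[[1.2,-2.7,0],0,0],[[0.8,-1.9,0],0,0],[[0.4,-1.2,0],0,0]]}}

```text
time: 5.15
position: [0.5554, 0.0014, 0.1244]
eef_rot: [-3.138, -0.15, 0.002]
contact_force: [0.2, 0.2, -2.7]
gripper_width: 0.015
grasp_force: 58.9
```

Request:
{"api": "drive_tool", "payload": {"rows": [[[0,0,0],0.07,0],[[0,0,0],0.09,0],[[0,0,0],0.09,0],[[0,0,0],0.062,0],[[0,0,0],0,0]]}}

```text
time: 5.65
position: [0.5553, -0.0008, 0.1248]
eef_rot: [3.123, -0.344, -0.002]
contact_force: [-0.2, 0.2, -2.7]
gripper_width: 0.0152
grasp_force: 58.9
```

Run:
```python
from h import *
M=plan((.5555,-.001,.126),-12.5)
s=state();p0=np.array(s['position']);M=R.from_rotvec(s['eef_rot']).as_matrix()
ims=[]
for c in('scene','side','wrist'):
    cal=calibration(c); im,d=capture(c); P=cloud(c,d,cal); np.savez('2'+c+'.npz',im=im,d=d,P=P)
    near=(np.hypot(P[...,0]-.555,P[...,1])<.13)&(d>0)
    for nm,lo,hi in(('plate',.108,.122),('bar',.148,.166),('filler',.015,.06)):
        m=near&(P[...,2]>lo)&(P[...,2]<hi); n,l,st,_=cv2.connectedComponentsWithStats(m.astype(np.uint8))
        if n<2: continue
        k=1+np.argmax(st[1:,4]); p=P[l==k]
        r=cv2.minAreaRect(p[:,:2].astype(np.float32)*1000); print(c,nm,len(p),np.round(np.array(r[0]),1),np.round(r[1],1),round(r[2],2),np.percentile(p[:,2],[5,50,95]).round(4))
    ims.append(im)
A=cv2.resize(ims[0][140:260,170:330],(800,600),interpolation=cv2.INTER_CUBIC)
B=cv2.resize(ims[1][110:230,180:340],(800,600),interpolation=cv2.INTER_CUBIC)
C=ims[2]
save('e.png',cv2.resize(np.vstack([np.hstack([A,B]),np.hstack([cv2.resize(C,(800,600)),A*0])]),(800,600),interpolation=cv2.INTER_AREA))
```

```text
t 5.65 pos [555.3  -0.8 124.8] tilt 0.06 tool x yaw -12.57 j6 1.72 shift cm [ 0.03  0.02 -0.12] turn -0.001 F [-0.2  0.2 -2.7] w 0.0152 gf 58.9
scene plate 1042 [555.6  -4.4] [103.9 182. ] 78.74 [0.1086 0.1113 0.1151]
scene bar 124 [571.5  -5.8] [53.5 37.3] 7.46 [0.1488 0.1533 0.1634]
scene filler 1044 [555.5  -2.6] [102.8 181. ] 78.2 [0.0182 0.0293 0.0338]
side plate 1040 [555.6   1. ] [104.3 179.6] 78.34 [0.1098 0.1126 0.1157]
side bar 132 [539.6  10.8] [41.6 45.8] 60.92 [0.1489 0.1544 0.1637]
side filler 1249 [ 5.54e+02 -1.00e-01] [104.4 179.9] 77.64 [0.0196 0.031  0.035 ]
wrist plate 40876 [580.9  -5.3] [101.  123.7] 77.57 [0.1107 0.1118 0.1145]
wrist bar 9144 [557.  -2.] [81.2 41.6] 4.28 [0.1509 0.1537 0.1615]
wrist filler 492 [627.  -15.4] [17.3 16. ] 77.61 [0.0201 0.0214 0.0561]
```

View pics/e.png

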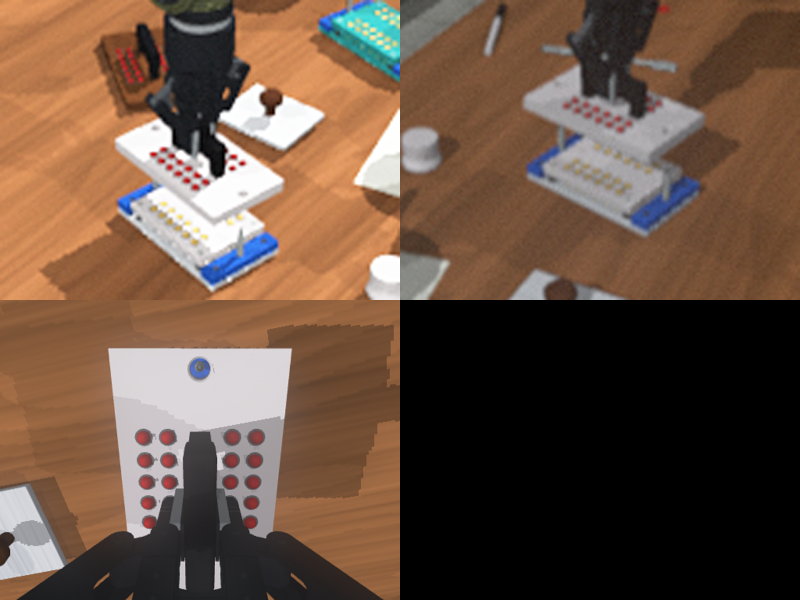

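```bash
cat > w.py <<'E'
from h import *
def pinhole(zt):
    """zt: height of plate top. Hole centre (plate plane) and pin centre in world mm."""
    s=state(); cal=calibration('wrist'); im,d=capture('wrist'); P=cloud('wrist',d,cal)
    M=R.from_rotvec(s['eef_rot']).as_matrix(); ctr=np.array(s['position'])+M[:,0]*.077
    T=np.linalg.inv(np.array(cal['world_to_cam'])); o=T[:3,3]
    Q=o+(P-o)*((zt-o[2])/(P[...,2]-o[2]))[...,None]      # all rays on the plate plane
    m=(np.hypot(*(Q[...,:2]-ctr[:2]).transpose(2,0,1))<.012)&(P[...,2]<zt-.004)&(d>0)
    n,l,st,_=cv2.connectedComponentsWithStats(m.astype(np.uint8)); k=1+np.argmax(st[1:,4]); m=l==k
    (cx,cy),r=cv2.minEnclosingCircle(Q[m][:,:2].astype(np.float32)*1000)
    pin=m&(P[...,2]>.028)&(P[...,2]<.064); p=P[pin]
    print('hole',round(cx,1),round(cy,1),'r',round(r,1),'n',m.sum(),'pin n',pin.sum(),'zmax',p[:,2].max().round(4))
    for a,b in((.028,.048),(.048,.056),(.056,.064)):
        q=p[(p[:,2]>a)&(p[:,2]<b)]
        if len(q): print(a,len(q),(q.mean(0)*1000).round(1))
    v,u=np.where(m); x0,y0=int(u.mean())-30,int(v.mean())-22
    return im,m,(x0,y0)
E
python3 - <<'E'
from w import *
im,m,(x,y)=pinhole(.112)
save('f.png',cv2.resize(im[max(y,0):y+45,x:x+60],(600,450),interpolation=cv2.INTER_CUBIC))
E
```

```text
hole 630.8 -16.4 r 5.8 n 579 pin n 143 zmax 0.0622
0.028 7 [632.6 -17.3  40.1]
0.048 81 [629.8 -15.6  52. ]
0.056 55 [629.7 -15.7  59. ]w.py:7: RuntimeWarning: divide by zero encountered in divide
  Q=o+(P-o)*((zt-o[2])/(P[...,2]-o[2]))[...,None]      # all rays on the plate plane
w.py:7: RuntimeWarning: invalid value encountered in multiply
  Q=o+(P-o)*((zt-o[2])/(P[...,2]-o[2]))[...,None]      # all rays on the plate plane
```

View pics/f.png

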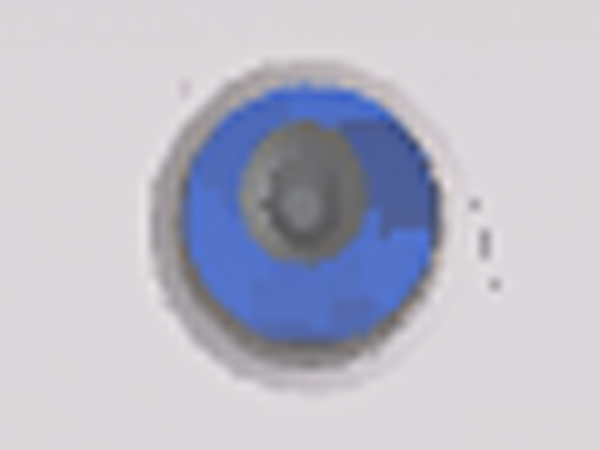

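The crop shows the pin inside the hole, about 1.3 mm off centre. I'm correcting by -1.1 mm along the plate and a small turn, then lowering to just around the tip.

Request:
{"api": "drive_tool", "payload": {"rows": [[[-0.11,-0.01,1.0],-0.008,0],[[0,0,1.2],0,0],[[0,0,0.8],0,0],[[0,0,0.3],0,0],[[0,0,0],0,0]]}}

```text
time: 6.35
position: [0.5544, -0.0005, 0.0916]
eef_rot: [3.124, -0.329, -0.002]
contact_force: [0.1, 0.0, -2.8]
gripper_width: 0.015
grasp_force: 58.9
```

```bash
python3 -W ignore - <<'E'
from w import *
plan((.5545,-.0007,.05),-12.05)
im,m,(x,y)=pinhole(.112-.0333)
A=cv2.resize(im[max(y,0):y+45,x:x+60],(400,300),interpolation=cv2.INTER_CUBIC)
s,_=capture('scene'); t,_=capture('side')
B=cv2.resize(s[170:260,200:320],(400,300),interpolation=cv2.INTER_CUBIC)
C=cv2.resize(t[140:230,200:320],(400,300),interpolation=cv2.INTER_CUBIC)
save('g.png',np.vstack([np.hstack([A,A*0]),np.hstack([B,C])]))
E
```

```text
t 6.35 pos [ 5.544e+02 -5.000e-01  9.160e+01] tilt 0.07 tool x yaw -12.04 j6 1.71 shift cm [0.01 0.02 4.16] turn 0.0 F [ 0.1  0.  -2.8] w 0.015 gf 58.9
hole 629.8 -15.6 r 5.8 n 582 pin n 198 zmax 0.0631
0.028 8 [632.  -17.5  41.4]
0.048 116 [630.  -15.7  52.3]
0.056 74 [629.6 -15.6  59. ]
```

View pics/g.png

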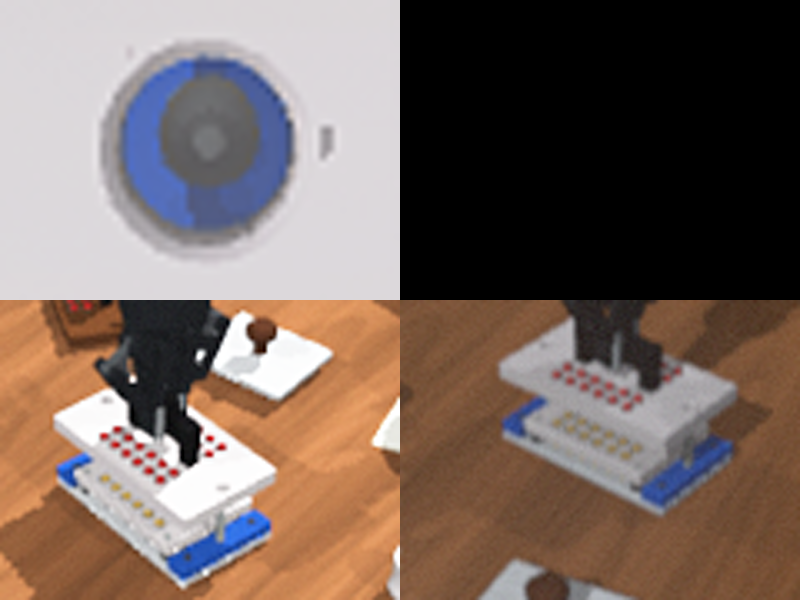

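The pin now sits centred in the hole, and both side views look lined up. I'm lowering over the pins in steps and watching the force.

Request:
{"api": "drive_tool", "payload": {"rows": [[[0,0,0.4],0,0],[[0,0,0.4],0,0],[[0,0,0.4],0,0],[[0,0,0.4],0,0],[[0,0,0],0,0]]}}

```text
time: 7.0
position: [0.5544, -0.0005, 0.0755]
eef_rot: [3.124, -0.33, -0.002]
contact_force: [-0.7, 0.1, -3.6]
gripper_width: 0.015
grasp_force: 58.9
```

Request:
{"api": "drive_tool", "payload": {"rows": [[[0,0,0.4],0,0],[[0,0,0.4],0,0],[[0,0,0.4],0,0],[[0,0,0],0,0],[[0,0,0],0,0]]}}

```text
time: 7.5
position: [0.5547, -0.0005, 0.0642]
eef_rot: [-3.124, 0.33, 0.0]
contact_force: [0.4, -0.1, -2.9]
gripper_width: 0.0152
grasp_force: 58.9
```

Request:
{"api": "drive_tool", "payload": {"rows": [[[0,0,0.3],0,0],[[0,0,0.3],0,0],[[0,0,0.2],0,0],[[0,0,0],0,0]]}}

```text
time: 7.9
position: [0.5548, -0.0005, 0.0565]
eef_rot: [-3.124, 0.33, -0.0]
contact_force: [-2.1, 0.2, 4.3]
gripper_width: 0.0152
grasp_force: 59.9
```

Request:
{"api": "drive_tool", "payload": {"rows": [[[0,0,0.2],0,0],[[0,0,0.2],0,0],[[0,0,0.2],0,0],[[0,0,0.1],0,0],[[0,0,0],0,0]]}}

```text
time: 8.4
position: [0.5549, -0.0005, 0.0498]
eef_rot: [-3.124, 0.33, -0.001]
contact_force: [-5.2, 0.6, 9.3]
gripper_width: 0.0151
grasp_force: 60.5
```

Request:
{"api": "drive_tool", "payload": {"rows": [[[-0.04,0,0.1],0,0],[[0,0,0.1],0,0],[[0,0,0],0,0],[[0,0,0],0,0]]}}

```text
time: 8.8
position: [0.5549, -0.0005, 0.0483]
eef_rot: [-3.124, 0.33, -0.003]
contact_force: [-3.3, 0.1, 12.4]
gripper_width: 0.0149
grasp_force: 61.2
```

Request:
{"api": "drive_tool", "payload": {"rows": [[[0,0,0.05],0,0],[[0,0,0],0,0],[[0,0,0],0,0]]}}

```text
time: 9.1
position: [0.5549, -0.0005, 0.0483]
eef_rot: [3.124, -0.329, 0.003]
contact_force: [-7.1, -0.1, 17.0]
gripper_width: 0.0152
grasp_force: 62.1
```

Request:
{"api": "drive_tool", "payload": {"rows": [[[-0.05,0,0.05],0,0],[[0,0,0.05],0,0],[[0,0,0],0,0],[[0,0,0],0,0],[[0,0,0],0,0]]}}

```text
time: 9.6
position: [0.5549, -0.0005, 0.0482]
eef_rot: [3.124, -0.33, 0.005]
contact_force: [-9.4, -1.4, 26.9]
gripper_width: 0.0151
grasp_force: 63.5
```

```bash
python3 -W ignore - <<'E'
from h import *
plan((.5548,-.0007,.05),-12.05); print(state()['moment'])
for c in('scene','side'):
    im,d=capture(c); P=cloud(c,d)
    m=(np.hypot(P[...,0]-.555,P[...,1])<.13)&(d>0)&(P[...,2]>.03)&(P[...,2]<.0385)
    n,l,st,_=cv2.connectedComponentsWithStats(m.astype(np.uint8)); k=1+np.argmax(st[1:,4]); p=P[l==k]
    r=cv2.minAreaRect(p[:,:2].astype(np.float32)*1000)
    A=np.c_[p[:,:2]-[.555,0],np.ones(len(p))]; f=np.linalg.lstsq(A,p[:,2],rcond=None)[0]
    print(c,np.round(r[0],1),np.round(r[1],1),r[2],'slope',f.round(4),np.median(p[:,2]))
plan((.5548,-.0007,.05),-12.05)
E
```

```text
t 9.6 pos [ 5.549e+02 -5.000e-01  4.820e+01] tilt 0.19 tool x yaw -12.04 j6 1.71 shift cm [-0.01  0.02 -0.18] turn 0.0 F [-9.4 -1.4 26.9] w 0.0151 gf 63.5
[-0.14052333  1.56579138 -0.02619594]
scene [554.9  -4.2] [104.5 183. ] 79.15476989746094 slope [-0.0007  0.0034  0.0346] 0.03458376245435746
side [5.564e+02 1.000e-01] [104.2 179.7] 78.03519439697266 slope [ 0.0005 -0.0076  0.0356] 0.03573967629156616
t 9.7 pos [ 5.549e+02 -5.000e-01  4.820e+01] tilt 0.19 tool x yaw -12.04 j6 1.71 shift cm [-0.01  0.02 -0.18] turn 0.0 F [-8.8 -1.1 26.7] w 0.0149 gf 63.5
```

Request:
{"api": "drive_tool", "payload": {"rows": [[[0,0,0],0,0],[[0,0,0],0,0],[[0,0,0],0,0],[[0,0,0],0,0],[[0,0,0],0,0]]}}

```text
time: 10.2
position: [0.5549, -0.0005, 0.0482]
eef_rot: [3.124, -0.33, 0.005]
contact_force: [-9.7, -0.2, 26.8]
gripper_width: 0.0152
grasp_force: 63.5
```

```bash
python3 -c "
from workcell import *
s=state(); print(s['position'],s['contact_force']); print(job_done())"
```

```text
[ 5.54897346e-01 -4.89210780e-04  4.82225420e-02] [-9.66983431 -0.21882703 26.77137534]
the job is handed in; nothing more can be done
None
```

The cap plate is over both guide pins, level and seated on the end rails, and I handed the job in at about 10 s with the arm still holding it down at roughly 30 N; no verdict came back.

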